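Feed one spacer from the bench dispenser into the empty bay

TASK

Press the spacer dispenser's plunger all the way down and let it spring back up, so that a single spacer comes out of the magazine; then, with the fingertips, push that spacer sideways along the channel until it drops flat into the empty bay. Do not pick up or carry any spacer, get only the one out, and leave the spacer in the other bay and the other things on the bench where they are.

Things in the scene. Friction and masses are not known exactly. Their poses are not given: they have to be found in the camera images.
- dispenser: grey and aluminium bench dispenser, fixed, base 150 x 200 mm; origin on the bench under the axis of its clear square magazine tube, z up, +x = the way spacers are ejected (yaw varies). The tube is 41 x 40 mm, top at 70 mm. Behind it a housing (60 mm wide, x -88 to -21 mm, top at 52 mm) carries the plunger at x = -58 mm, y = 0. In front runs the open-topped channel along its y axis
- outlet (a point): point on the channel floor before the slot (dispenser x = 38 mm, y = 0, 8 mm above the bench) about which the ejected spacer rests; axes as the dispenser's. The channel lies between a rear rail at x = 20 and a lip at x = 55.5 mm and ends in walls at y = -92 and +92 mm, all 11 mm high. Its floor is 8 mm high for y within 50 mm either way; beyond, it steps down 2 mm into a bay at each end
- magazine (a point): point on the magazine's axis at its floor, 8 mm above the bench, where the lowest spacer stands before the press
- plunger (a joint): plunger travel in m: 0 fully up, 0.020 at its hard stop; a spring returns it (about 1.6 N at the top, 4.4 N at the bottom). It drives a hidden pusher, 2 mm per mm, that shoves the lowest spacer out through the slot into the channel; when it is back up the stack drops by one, so a second press ejects a second spacer
- plunger_top (a point): centre of the flat top of the plunger's round black cap (34 mm diameter, 10 mm thick); 88 mm above the bench when up, 68 mm when fully down
- empty_bay: floor plate of the bay without a spacer, at either end of the channel: black, 35 x 41.5 mm (x, y), 3 mm thick, top 6 mm above the bench, origin at the centre of its underside, axes as the dispenser's, at dispenser x = 37.7, y = +71.1 or -71.1 mm. Open towards the channel, closed by lip, rail and end wall: a spacer in it has 3 mm play in x, 6 mm in y, either way
- used_bay: the same kind of bay plate at the other end of the channel, in which a spacer already lies; axes as the dispenser's
- parked_spacer: the spacer already lying in the used bay, to be left there: plain aluminium round spacer, 30 mm diameter, 14 mm high (dark bore mark on both faces), 27 g; origin at the centre of its underside
- spacer1: the lowest spacer of the stack of four in the magazine, the one that comes out: plain aluminium round spacer, 30 mm diameter, 14 mm high (dark bore mark on both faces), 27 g; origin at the centre of its underside
- spacer2: spacer number 2 from the bottom of the stack, stays in the magazine: plain aluminium round spacer, 30 mm diameter, 14 mm high (dark bore mark on both faces), 27 g; origin at the centre of its underside
- spacer3: spacer number 3 from the bottom of the stack, stays in the magazine: plain aluminium round spacer, 30 mm diameter, 14 mm high (dark bore mark on both faces), 27 g; origin at the centre of its underside
- spacer4: spacer number 4 from the bottom of the stack, stays in the magazine: plain aluminium round spacer, 30 mm diameter, 14 mm high (dark bore mark on both faces), 27 g; origin at the centre of its underside
- screwdriver: screwdriver lying on the bench beside the dispenser, about 190 mm long, origin under its middle; bystander
- standoff_a: hexagonal brass standoff, 14 mm across, 22 mm high, standing on the bench beyond the dispenser's lip; origin at its underside; bystander
- standoff_b: a second such standoff; bystander
- masking_tape: roll of tape lying flat, 96 mm diameter, 24 mm high, origin at the centre of its underside; bystander
- film_tape: smaller copper-brown roll of tape lying flat, 80 mm diameter, 13 mm high, origin at the centre of its underside; bystander
- cube_unit: small satellite cube in a frame, 100 x 100 x 110 mm, origin at the centre of its underside; bystander
- parts_tray: open black parts tray, 90 x 130 x 28 mm, origin at the centre of its underside; bystander

How it is judged:
By the outcome, as a careful person would: the job done as asked, in the order asked, and still so for the second after the job is handed in, with the robot touching nothing.
It also fails if it takes over 38 s, if anything falls off the work surface, if the arm or the gripper's body presses on something with over 40 N, if the wrist force passes 120 N, or if a joint passes its speed limit or range.

ROBOT

A 6-joint arm with a two-finger parallel gripper is mounted at the origin on the work surface. World frame = base frame: x ahead of the robot, y to its left, z up, the work surface at z = 0. Lengths are in m, angles in degrees, forces in N, time in s.
With the tool pointing down it reaches from about 0.4 to 0.825 m from the base axis. Payload 7 kg.
Tool frame: the origin (TCP) lies on the centre line of the jaws, within the pads' length; the fingertips stand 8 mm ahead of it and the grasp point (between the pads) lies 11 mm behind it; z points along the fingers, y is the line along which they close (so a half turn about z gives the same grasp; the last joint's range is limited). The gripper opens to 88 mm and grips with 3 to 60 N. Pads are 19 mm wide; open, the fingers measure 130 mm over their backs; the gripper's body (78 mm by 193 mm) begins 47 mm behind the grasp point.
Start: joints at [-57.577, 20.546, 0.682, 0, -70.136, -16.507], TCP at [0.185, -0.649, 0.235] pointing down, gripper open.
Joint ranges: [-176.03, 176.03], [-82.01, 121.73], [-58.28, 71.71], [-173.87, 95.51], [-174.79, -0.11], [-173.66, 173.66]. Speed limits (degrees/s): [136.94, 136.94, 172.46, 180, 180, 180].

INTERFACE

Orientations are given as [roll, pitch, yaw] about the fixed x, y, z axes, in that order (R = Rz(yaw) Ry(pitch) Rx(roll)).
In Python, from plant import telemetry, viewer, close_job, models gives the robot as it stands.
- The arm moves only by the shell command python3 -m handwheel 'ROWS' [FORCE]. ROWS is JSON, a list of rows, each an object with "grip": the closure, from -1 (fully open) to 1 (shut); "travel": the shift along the tool's x, y, z as a fraction of full scale, a list of three; "spin": the turn about the tool's z as a fraction of full scale. A call has 1 to 8 rows; each row shifts and turns the commanded pose from where the row before left it, along the tool's axes as they then stand; what a row does not reach is not made up. Full scale, the value 1, is 0.025 m for a shift and 5 degrees for a turn. A row lasts 1/8 s, in which the tool goes at most 62.5 mm and 10.7 degrees, less where a joint would pass 70% of its speed; a pose out of reach is approached as far as the arm can. A call with a number of a shift or a turn outside -1 to 1 is refused whole. A call with a gripper value outside its range is refused whole. The fingers move at their own pace and stop on an object; FORCE is the grip in N (left out, the last holds). Time passes only in rows, so rows that do not move let the fingers close. It gives the time, the measured TCP pose, the force, the opening and the grip force at its end, in the units of the state.
- telemetry.get_state(): the state, without advancing time (a new reading comes with each control period).
- viewer.capture(name): name is "scene" or "side" or "wrist"; returns the picture (420x560x3 uint8, red, green, blue); there is no depth.
- viewer.calibration(name): a dict with "fx", "fy", "cx", "cy" (pixels), "T" (4x4, takes a point from camera to world coordinates); the wrist camera has in their place "T_tool_cam" (4x4, takes a point from camera to tool coordinates, whose origin is the TCP and whose axes are the flange's). Camera axes: x right, y down, z forward; pixel columns grow to the right and rows downward; lengths in m; the calibration is good to about 2 mm. A picture is of the moment at which its call begins: read the wrist's pose just before it. calibration takes no time and is no camera call.
- close_job(): hands the job in; it is judged then, once.
Trained networks look in the newest picture that a camera, given by its name, has taken for a name from the list of things; names that differ only in an ending like _2 or _b are one class to them, and where a whole thing is asked for, a point or a joint stands for the part that bears it (a point fixed in the world has none). Each returns a list of dicts, best first, with "p" (0 to 1); they miss things now and then, are a little off and sometimes report something else, mostly with a low value. They report only what shows in the picture. A call takes as long as a camera call.
- models.find_in(camera, thing): "position" ([column, row] in pixels, amid what is visible of it).
The state is a dict: "time_s": time; "joints": joint angles; "qd": joint speeds; "joint_torque": joint torques, N m; "tcp_pos": TCP position; "eef_rot": TCP orientation; "contact_force": force on the tool from outside, world axes, zero at the start; "moment": the same for the moment, N m; "gripper_width": finger opening in m; "gripper_force": force on a finger pad.
Only numpy, scipy, OpenCV 4.12 (cv2) and the standard library are available. Lean on these libraries where they do the work, as an engineer would, in place of code of your own. Each camera call takes 0.05 s, during which the arm holds its last target. There are 200 camera calls.

## Working session

There is one attempt and no reset: what is moved stays moved. The work goes in short steps, Python scripts to look and compute and a shell command to move; the robot and the scene stay as the last step left them, time stands still between calls to the robot, and variables do not carry over. Pictures are saved under pics/ and viewed, at most 10 in all, crops included, and the job is handed in when it is done.

```bash
mkdir -p pics; ls
cat > h.py <<'E'
import numpy as np, cv2
from plant import telemetry, viewer, models
from scipy.spatial.transform import Rotation as R
def cam(n):
    c=viewer.calibration(n)
    if 'T' in c: T=np.array(c['T'])
    else:
        s=telemetry.get_state(); W=np.eye(4); W[:3,:3]=R.from_euler('xyz',s['eef_rot'],degrees=True).as_matrix(); W[:3,3]=s['tcp_pos']; T=W@np.array(c['T_tool_cam'])
    return c,T
def unproj(n,px,z,ct=None):
    c,T=ct or cam(n); d=T[:3,:3]@[(px[0]-c['cx'])/c['fx'],(px[1]-c['cy'])/c['fy'],1]
    return T[:3,3]+d*(z-T[2,3])/d[2]
def proj(n,P,ct=None):
    c,T=ct or cam(n); q=T[:3,:3].T@(np.asarray(P)-T[:3,3]); return np.array([c['fx']*q[0]/q[2]+c['cx'],c['fy']*q[1]/q[2]+c['cy']])
def shot(n,f):
    ct=cam(n); im=viewer.capture(n); cv2.imwrite('pics/'+f+'.png',cv2.cvtColor(im,cv2.COLOR_RGB2BGR)); return im,ct
E
python3 - <<'E'
from h import *
print(telemetry.get_state())
a={n:shot(n,n+'0') for n in('scene','side','wrist')}
cv2.imwrite('pics/two.png',cv2.cvtColor(np.hstack([cv2.resize(a[n][0],(400,300)) for n in('side','wrist')]),cv2.COLOR_RGB2BGR))
Z=dict(plunger_top=.088,empty_bay=.006,used_bay=.006,parked_spacer=.014,dispenser=.03,spacer4=.064,screwdriver=.01,standoff_a=.011)
for n in a:
  print(n,a[n][1][1][:3,3].round(3))
  for t,z in Z.items():
    for r in models.find_in(n,t)[:2]: print(n,t,round(r['p'],2),np.round(r['position'],0),unproj(n,r['position'],z,a[n][1])[:2].round(3))
E
```

```text
pics
{'time_s': 0.0, 'joints': array([-5.75741352e+01,  2.05914444e+01,  6.32189967e-01, -2.33879115e-02,
       -7.01369554e+01, -1.65077371e+01]), 'qd': array([ 0.05910909, -0.03426116,  0.03727078, -0.03923361, -0.02624131,
        0.06186253]), 'joint_torque': array([-7.63051848e-04, -5.82726753e+01,  2.93056512e+01,  6.99719444e+00,
        6.95014576e-03, -1.33099084e-04]), 'tcp_pos': array([ 0.18498448, -0.64863036,  0.23360028]), 'eef_rot': array([ 1.79901508e+02, -6.26092190e-03, -1.64089832e+02]), 'contact_force': array([-0.05734705,  0.28110208,  0.13793514]), 'moment': array([ 0.03593205, -0.02171704,  0.06264448]), 'gripper_force': 0.0, 'gripper_width': 0.08718978987898038}
scene [ 1.116 -0.148  1.064]
scene plunger_top 0.71 [288. 207.] [0.475 0.006]
scene empty_bay 0.46 [268. 258.] [ 0.554 -0.064]
scene empty_bay 0.2 [153. 196.] [ 0.296 -0.317]
scene used_bay 0.52 [319. 252.] [0.57 0.06]
scene used_bay 0.23 [324. 252.] [0.573 0.072]
scene parked_spacer 0.7 [412. 178.] [0.422 0.363]
scene parked_spacer 0.62 [325. 251.] [0.575 0.072]
scene dispenser 0.64 [291. 236.] [0.521 0.002]
scene spacer4 0.5 [294. 230.] [0.528 0.006]
scene screwdriver 0.98 [238. 217.] [ 0.421 -0.114]
scene screwdriver 0.73 [324. 252.] [0.575 0.07 ]
scene standoff_a 0.52 [321. 274.] [0.631 0.045]
scene standoff_a 0.47 [159. 209.] [ 0.346 -0.307]
side [-0.195 -0.875  1.034]
side plunger_top 0.49 [259. 213.] [ 0.471 -0.002]
side empty_bay 0.73 [293. 314.] [ 0.35  -0.283]
side empty_bay 0.47 [298. 234.] [ 0.556 -0.073]
side dispenser 0.71 [270. 227.] [ 0.497 -0.02 ]
side screwdriver 0.76 [276. 258.] [ 0.442 -0.111]
side standoff_a 0.65 [270. 230.] [ 0.501 -0.014]
side standoff_a 0.34 [183. 181.] [0.436 0.358]
wrist [ 0.12  -0.668  0.382]
```

View pics/scene0.png

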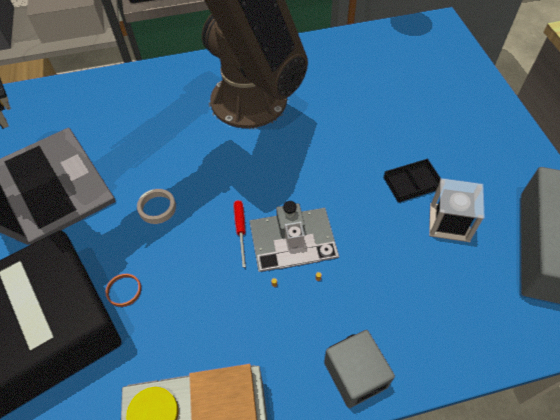

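View pics/two.png

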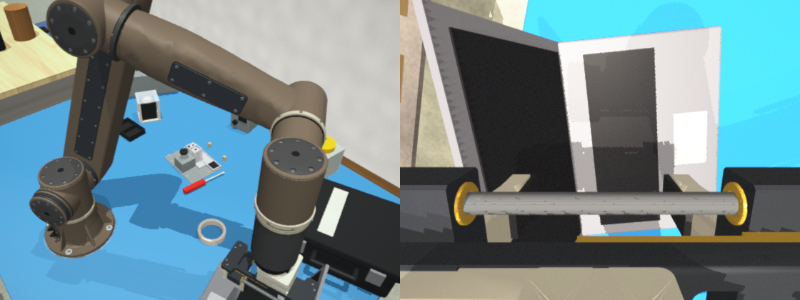

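The scene shows the dispenser at about (292,238), plunger cap at (289,207), empty bay at (268,260), and the parked spacer in the other bay at (326,250). The standoffs are at (274,282) and (319,276). The screwdriver lies to the left, from (239,205) to (244,265). The wrist picture does not show the dispenser yet, so I'll move over it.

Run:
```python
from h import *
c=viewer.calibration('wrist'); print(np.round(c['T_tool_cam'],3),c['fx'],c['cx'],c['cy'])
s=telemetry.get_state()
M=R.from_euler('xyz',[180,0,172],degrees=True).as_matrix()
for tgt in ([.47,0,.235],[.56,0,.235]):
  W=np.eye(4);W[:3,:3]=M;W[:3,3]=tgt;T=W@np.array(c['T_tool_cam'])
  print(tgt,[proj('wrist',P,(c,T)).round() for P in ([.473,.003,.088],[.554,-.066,.006],[.574,.07,.006],[.531,0,.07])])
  print((M.T@(np.array(tgt)-s['tcp_pos'])).round(3)/.025)
```

```text
[[-0.001 -0.967 -0.253  0.068]
 [ 1.    -0.001 -0.    -0.001]
 [ 0.    -0.253  0.967 -0.149]
 [ 0.     0.     0.     1.   ]] 337.4271380963369 280.45294291520224 210.66708640064587
[0.47, 0, 0.235] [array([285., 203.]), array([237., 260.]), array([351., 261.]), array([290., 255.])]
[-7.68 27.28 -0.  ]
[0.56, 0, 0.235] [array([270.,  99.]), array([223., 187.]), array([344., 188.]), array([277., 166.])]
[-11.24  27.8   -0.  ]
```

```bash
python3 -m handwheel '[{"grip":1,"travel":[0,0,0],"spin":0.96},{"grip":1,"travel":[0,0,0],"spin":0.96},{"grip":1,"travel":[0,0,0],"spin":0.96},{"grip":1,"travel":[0,0,0],"spin":0.96},{"grip":1,"travel":[0,0,0],"spin":0.96},{"grip":1,"travel":[-0.274,0.974,0],"spin":0},{"grip":1,"travel":[-0.274,0.974,0],"spin":0},{"grip":1,"travel":[-0.274,0.974,0],"spin":0}]' 20
python3 -m handwheel '[{"grip":1,"travel":[-0.274,0.974,0],"spin":0},{"grip":1,"travel":[-0.274,0.974,0],"spin":0},{"grip":1,"travel":[-0.274,0.974,0],"spin":0},{"grip":1,"travel":[-0.274,0.974,0],"spin":0},{"grip":1,"travel":[-0.274,0.974,0],"spin":0},{"grip":1,"travel":[-0.274,0.974,0],"spin":0},{"grip":1,"travel":[-0.274,0.974,0],"spin":0},{"grip":1,"travel":[-0.274,0.974,0],"spin":0}]'
python3 -m handwheel '[{"grip":1,"travel":[-0.274,0.974,0],"spin":0},{"grip":1,"travel":[-0.274,0.974,0],"spin":0},{"grip":1,"travel":[-0.274,0.974,0],"spin":0},{"grip":1,"travel":[-0.274,0.974,0],"spin":0},{"grip":1,"travel":[-0.274,0.974,0],"spin":0},{"grip":1,"travel":[-0.274,0.974,0],"spin":0},{"grip":1,"travel":[-0.274,0.974,0],"spin":0},{"grip":1,"travel":[-0.274,0.974,0],"spin":0}]'
python3 -m handwheel '[{"grip":1,"travel":[-0.274,0.974,0],"spin":0},{"grip":1,"travel":[-0.274,0.974,0],"spin":0},{"grip":1,"travel":[-0.274,0.974,0],"spin":0},{"grip":1,"travel":[-0.274,0.974,0],"spin":0},{"grip":1,"travel":[-0.274,0.974,0],"spin":0},{"grip":1,"travel":[-0.274,0.974,0],"spin":0},{"grip":1,"travel":[-0.274,0.974,0],"spin":0},{"grip":1,"travel":[-0.274,0.974,0],"spin":0}]'
python3 -m handwheel '[{"grip":1,"travel":[-0.274,0.974,0],"spin":0},{"grip":1,"travel":[0,0,0],"spin":0},{"grip":1,"travel":[0,0,0],"spin":0}]'
python3 - <<'E'
from h import *
im,ct=shot('wrist','w1')
Z=dict(plunger_top=.088,empty_bay=.006,used_bay=.006,parked_spacer=.02,spacer4=.064)
for t,z in Z.items():
    for r in models.find_in('wrist',t)[:2]: print(t,round(r['p'],2),np.round(r['position'],0),unproj('wrist',r['position'],z,ct)[:2].round(4))
E
```

```text
time_s: 2.35
tcp_pos: [0.2159, -0.579, 0.2346]
eef_rot: [-180.0, 0.0, 171.9]
contact_force: [0.6, -0.1, 0.1]
gripper_width: 0.0132
gripper_force: 0.0
time_s: 3.35
tcp_pos: [0.2976, -0.3938, 0.2347]
eef_rot: [-180.0, 0.0, 171.9]
contact_force: [0.3, 0.7, -0.0]
gripper_width: 0.0004
gripper_force: 0.0
time_s: 4.35
tcp_pos: [0.3793, -0.2086, 0.2348]
eef_rot: [180.0, 0.0, 171.9]
contact_force: [0.3, -0.3, 0.2]
gripper_width: 0.0006
gripper_force: 0.0
time_s: 5.35
tcp_pos: [0.4609, -0.0234, 0.2348]
eef_rot: [180.0, 0.0, 171.9]
contact_force: [0.0, -0.1, -0.3]
gripper_width: 0.0006
gripper_force: 0.0
time_s: 5.72
tcp_pos: [0.4706, -0.0012, 0.2345]
eef_rot: [-180.0, -0.0, 171.9]
contact_force: [-0.2, -0.9, 0.6]
gripper_width: 0.0004
gripper_force: 0.0
plunger_top 0.78 [288. 196.] [0.468  0.0056]
spacer4 0.41 [284. 240.] [ 0.5165 -0.0046]
```

View pics/w1.png

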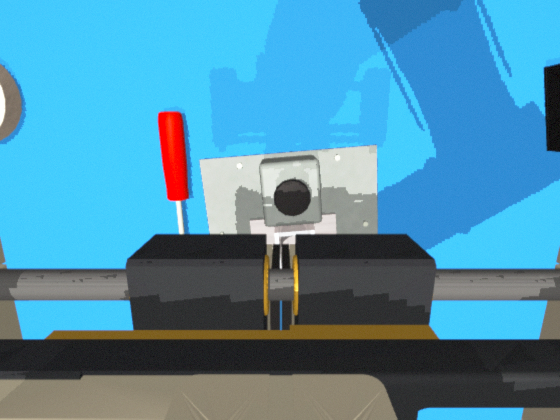

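The cap is at about (292,198), and the base's rear edge runs from (202,160) to (377,146). The gripper hides the bays. I'll fit the dispenser's pose from these points and the fixed cameras.

Run:
```python
from h import *
im=cv2.imread('pics/w1.png'); ct=cam('wrist')
m=(im[160:232,262:320].max(2)<45).astype(np.uint8)
n,l,st,ce=cv2.connectedComponentsWithStats(m); k=1+st[1:,4].argmax(); p=ce[k]+[262,160]; print('cap',p,st[k]); print(unproj('wrist',p,.086,ct))
a,b=unproj('wrist',(202,160),.006,ct),unproj('wrist',(377,146),.006,ct); d=b-a; print('base',a,b,np.linalg.norm(d),np.degrees(np.arctan2(-d[0],d[1])))
x,y=unproj('wrist',p,.086,ct)[:2]
# scene reference: zoom
s=cv2.imread('pics/scene0.png')
crop=cv2.resize(s[190:300,220:360],None,fx=5,fy=5,interpolation=cv2.INTER_CUBIC); cv2.imwrite('pics/crop.png',crop)
for yaw in(-4,-8):
  Q=R.from_euler('z',yaw,degrees=True).as_matrix(); o=np.array([x,y,0])+Q@[.058,0,0]
  print(yaw,o,[proj('scene',o+Q@np.array(v)).round(1).tolist() for v in([-.058,0,.088],[.0377,-.0711,.006],[.0377,.0711,.02],[0,0,.07])])
```

```text
cap [304.31818182 202.48484848] [36 34 11 17 66]
[0.47635005 0.01885273 0.086     ]
base [ 0.43148535 -0.08472184  0.006     ] [0.44386082 0.10906438 0.006     ] 0.19418097737588325 -3.6540276301695447
-4 [0.53420876 0.01480686 0.        ] [[293.3, 206.3], [271.8, 261.9], [329.4, 249.5], [297.8, 230.4]]
-8 [0.53378559 0.01078069 0.        ] [[293.3, 206.3], [268.8, 260.5], [327.1, 251.7], [296.1, 230.7]]
```

View pics/crop.png

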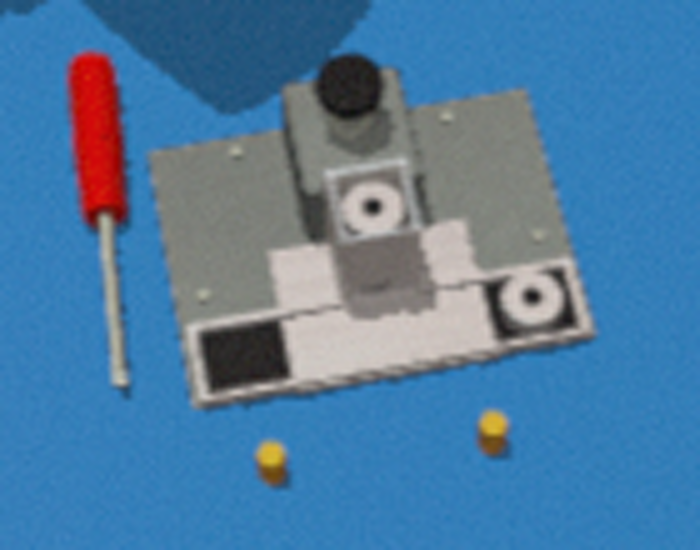

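The crop shows the cap top at (350,82), top spacer's bore at (373,206), empty bay centre at (246,353) and parked spacer's bore at (531,296). I'll fit the pose to these together with the wrist view of the cap.

```bash
cat > fit.py <<'E'
from h import *
from scipy.optimize import least_squares
C=lambda u,v:np.array([220+(u+.5)/5-.5,190+(v+.5)/5-.5])
obs=[('scene',C(350,82),[-.058,0,.088]),('scene',C(246,353),[.0377,-.0711,.006]),('scene',C(373,206),[0,0,.064]),('wrist',np.array([292,197.]),[-.058,0,.088])]
cts={n:cam(n) for n in('scene','wrist')}
P=lambda p,v:np.array([p[0],p[1],0])+R.from_euler('z',p[2]).as_matrix()@np.array(v)
def fit(obs):
    r=least_squares(lambda p:np.concatenate([proj(n,P(p,v),cts[n])-q for n,q,v in obs]),[.53,.01,-.1]); print(r.x[:2].round(4),np.degrees(r.x[2]).round(2),r.fun.round(1)); return r.x
E
python3 - <<'E'
from fit import *
fit(obs[:3]); p=fit(obs)
print(proj('scene',P(p,[.0377,.0711,.02]),cts['scene']),C(531,296))
t=P(p,[-.058,0,.088]);s=telemetry.get_state();M=R.from_euler('xyz',s['eef_rot'],degrees=True).as_matrix()
print('cap',t,'rows',M.T@(t+[0,0,.008]-s['tcp_pos'])/.025)
print(unproj('wrist',(292,197),.088,cts['wrist']), unproj('scene',C(350,82),.088))
E
```

```text
[0.5294 0.0075] -4.06 [ 0.2 -0.7 -0.4  0.7  0.1 -0. ]
[0.5276 0.0067] -2.2 [-1.  -1.1 -0.2  0.8 -0.4 -0.6  0.6  0.3]
[325.70278525 247.08318697] [325.8 248.8]
cap [0.46965572 0.00895146 0.088     ] rows [0.10151869 0.40521051 5.54674373]
[0.46928584 0.0084864  0.088     ] [0.47336842 0.01056686 0.088     ]
```

```bash
python3 -m handwheel '[{"grip":1,"travel":[0,0,0],"spin":-0.8},{"grip":1,"travel":[0.03,0.4,1],"spin":0},{"grip":1,"travel":[0,0,1],"spin":0},{"grip":1,"travel":[0,0,1],"spin":0},{"grip":1,"travel":[0,0,1],"spin":0},{"grip":1,"travel":[0,0,0.9],"spin":0},{"grip":1,"travel":[0,0,0],"spin":0}]'
python3 -m handwheel '[{"grip":1,"travel":[0,0,0.3],"spin":0},{"grip":1,"travel":[0,0,0.3],"spin":0},{"grip":1,"travel":[0,0,0.2],"spin":0},{"grip":1,"travel":[0,0,0.2],"spin":0},{"grip":1,"travel":[0,0,0],"spin":0}]'
```

```text
time_s: 6.9
tcp_pos: [0.4697, 0.0084, 0.1109]
eef_rot: [-179.9, -0.2, 175.9]
contact_force: [-0.0, 0.2, -0.2]
gripper_width: 0.0004
gripper_force: 0.0
time_s: 7.52
tcp_pos: [0.4712, 0.0091, 0.0872]
eef_rot: [180.0, 0.0, 175.9]
contact_force: [-0.7, 0.9, 3.8]
gripper_width: 0.0003
gripper_force: 1.4
```

```bash
python3 -m handwheel '[{"grip":1,"travel":[0,0,0.15],"spin":0},{"grip":1,"travel":[0,0,0.15],"spin":0},{"grip":1,"travel":[0,0,0.12],"spin":0},{"grip":1,"travel":[0,0,0.06],"spin":0},{"grip":1,"travel":[0,0,0],"spin":0}]'
```

```text
time_s: 8.15
tcp_pos: [0.4714, 0.0091, 0.0761]
eef_rot: [180.0, 0.1, 176.0]
contact_force: [-4.4, 0.6, 15.6]
gripper_width: 0.0005
gripper_force: 7.7
```

```bash
python3 -m handwheel '[{"grip":1,"travel":[0,0,-0.4],"spin":0},{"grip":1,"travel":[0,0,-0.6],"spin":0},{"grip":1,"travel":[0,0,-1],"spin":0},{"grip":1,"travel":[0,0,-1],"spin":0},{"grip":1,"travel":[-1,0,-1],"spin":0},{"grip":1,"travel":[-1,0,-1],"spin":0},{"grip":-0.1,"travel":[-1,0,-0.3],"spin":0},{"grip":-0.1,"travel":[-1,0,0],"spin":0}]'
python3 -m handwheel '[{"grip":-0.1,"travel":[-1,0,0],"spin":0},{"grip":-0.1,"travel":[0,0,0],"spin":0},{"grip":-0.1,"travel":[0,0,0],"spin":0}]'
python3 - <<'E'
from h import *
im,ct=shot('wrist','w2'); im2,_=shot('scene','s2')
a=cv2.resize(im[60:270,130:410],(560,420));b=cv2.resize(im2[190:300,220:360],(240,189))
o=np.zeros((420,800,3),np.uint8);o[:,:560]=a;o[:189,560:]=b;cv2.imwrite('pics/w2s2.png',o[...,::-1])
E
```

```text
time_s: 9.15
tcp_pos: [0.5713, 0.0018, 0.2082]
eef_rot: [180.0, 0.0, 175.9]
contact_force: [-0.4, 0.1, 0.5]
gripper_width: 0.0149
gripper_force: 0.0
time_s: 9.52
tcp_pos: [0.5947, -0.0001, 0.207]
eef_rot: [-180.0, -0.1, 175.9]
contact_force: [-0.9, -0.3, 0.2]
gripper_width: 0.0446
gripper_force: 0.0
```

View pics/w2s2.png

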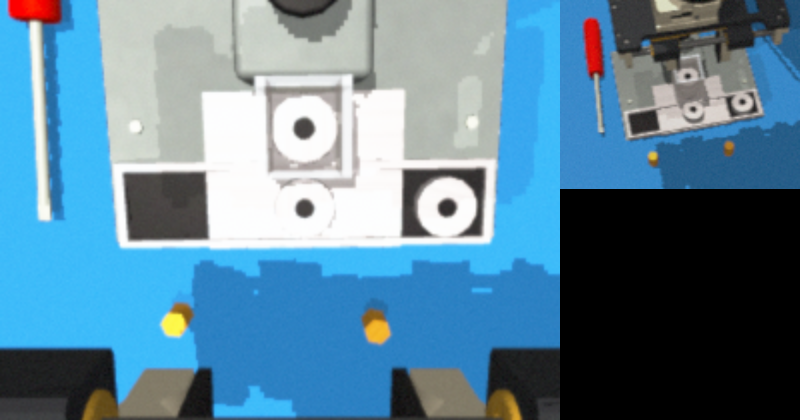

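One spacer is out in the channel at wrist pixel (282,164), with the parked one at (353,163) and the empty bay centred at (213,162). The stack is still in the tube.

Run:
```python
from h import *
ct=cam('wrist');s=telemetry.get_state();M=R.from_euler('xyz',s['eef_rot'],degrees=True).as_matrix()
g=lambda u,v,z:unproj('wrist',(130+u/2,60+v/2),z,ct)
pts=dict(sp1=g(304,208,.022),parked=g(447,207,.02),empty=g(167,205,.006),lipL=g(118,243,.011),lipR=g(494,240,.011),railR=g(490,163,.011),sp4=g(304,128,.050))
d=pts['lipR']-pts['lipL'];yaw=np.arctan2(-d[0],d[1]);print('yaw',np.degrees(yaw),np.linalg.norm(d))
for k,v in pts.items(): print(k,v.round(4),'tool',(M.T@(v-s['tcp_pos'])).round(4))
```

```text
yaw -3.6759711696606394 0.1943635911335162
sp1 [0.567  0.0029 0.022 ] tool [0.0278 0.0008 0.1856]
parked [0.5719 0.0738 0.02  ] tool [0.0279 0.0719 0.1876]
empty [ 0.5623 -0.0678  0.006 ] tool [ 0.0275 -0.07    0.2016]
lipL [ 0.5794 -0.0944  0.011 ] tool [ 0.0085 -0.0954  0.1965]
lipR [0.5919 0.0996 0.011 ] tool [0.0098 0.099  0.1966]
railR [0.5526 0.0976 0.011 ] tool [0.0489 0.0942 0.1966]
sp4 [0.5287 0.0055 0.05  ] tool [0.0662 0.0007 0.1576]
```

```bash
python3 -m handwheel '[{"grip":-0.1,"travel":[0.6,0,0],"spin":0},{"grip":-0.1,"travel":[0.51,0.03,1],"spin":0},{"grip":-0.1,"travel":[0,0,1],"spin":0},{"grip":-0.1,"travel":[0,0,1],"spin":0},{"grip":-0.1,"travel":[0,0,1],"spin":0},{"grip":-0.1,"travel":[0,0,1],"spin":0},{"grip":-0.1,"travel":[0,0,1],"spin":0},{"grip":-0.1,"travel":[0,0,0],"spin":0}]'
python3 -m handwheel '[{"grip":-0.1,"travel":[0,0,0.5],"spin":0},{"grip":-0.1,"travel":[0,0,0.5],"spin":0},{"grip":-0.1,"travel":[0,0,0.38],"spin":0},{"grip":-0.1,"travel":[0,0,0],"spin":0},{"grip":-0.1,"travel":[0,0,0],"spin":0}]'
```

```text
time_s: 10.62
tcp_pos: [0.5657, 0.0025, 0.0565]
eef_rot: [-179.9, -0.2, 175.9]
contact_force: [-0.2, 0.2, 0.2]
gripper_width: 0.0483
gripper_force: 0.0
time_s: 11.25
tcp_pos: [0.5681, 0.0028, 0.0232]
eef_rot: [-180.0, 0.0, 175.9]
contact_force: [-0.5, -0.0, 0.1]
gripper_width: 0.0481
gripper_force: 0.0
```

```bash
python3 -m handwheel '[{"grip":0.15,"travel":[0,0,0],"spin":0},{"grip":0.15,"travel":[0,0,0],"spin":0},{"grip":0.15,"travel":[0,0,0],"spin":0},{"grip":0.15,"travel":[0,-0.16,0],"spin":0},{"grip":0.15,"travel":[0,-0.16,0],"spin":0},{"grip":0.15,"travel":[0,-0.16,0],"spin":0},{"grip":0.15,"travel":[0,-0.16,0],"spin":0},{"grip":0.15,"travel":[0,-0.16,0],"spin":0}]'
python3 -m handwheel '[{"grip":0.15,"travel":[0,-0.16,0],"spin":0},{"grip":0.15,"travel":[0,-0.16,0],"spin":0},{"grip":0.15,"travel":[0,-0.16,0],"spin":0},{"grip":0.15,"travel":[0,-0.16,0],"spin":0},{"grip":0.15,"travel":[0,-0.16,0],"spin":0},{"grip":0.15,"travel":[0,-0.16,0],"spin":0}]'
```

```text
time_s: 12.25
tcp_pos: [0.5664, -0.0175, 0.0231]
eef_rot: [180.0, 0.0, 175.9]
contact_force: [0.4, 1.3, -1.0]
gripper_width: 0.0372
gripper_force: 0.3
time_s: 13.0
tcp_pos: [0.5647, -0.0414, 0.0231]
eef_rot: [-180.0, -0.0, 175.9]
contact_force: [-0.7, -0.0, 0.1]
gripper_width: 0.0372
gripper_force: 0.3
```

```bash
python3 -m handwheel '[{"grip":0.15,"travel":[0,-0.16,0],"spin":0},{"grip":0.15,"travel":[0,-0.16,0],"spin":0},{"grip":0.15,"travel":[0,-0.16,0],"spin":0},{"grip":0.15,"travel":[0,-0.16,0],"spin":0},{"grip":0.15,"travel":[0,-0.16,0],"spin":0},{"grip":0.15,"travel":[0,-0.16,0],"spin":0},{"grip":0.15,"travel":[0,-0.16,0],"spin":0},{"grip":0.15,"travel":[0,0,0],"spin":0}]'
```

```text
time_s: 14.0
tcp_pos: [0.5627, -0.0693, 0.0231]
eef_rot: [-180.0, -0.0, 175.9]
contact_force: [0.6, 0.9, -0.3]
gripper_width: 0.0374
gripper_force: 0.0
```

```bash
python3 -m handwheel '[{"grip":0.15,"travel":[0,0.12,0],"spin":0},{"grip":0.15,"travel":[0,0,-0.4],"spin":0},{"grip":0.15,"travel":[0,0,-1],"spin":0},{"grip":0.15,"travel":[0,0,-1],"spin":0},{"grip":0.15,"travel":[-0.4,0,-1],"spin":0},{"grip":0.15,"travel":[-0.4,0.6,-1],"spin":0},{"grip":0.15,"travel":[-0.4,0.6,-1],"spin":0},{"grip":0.15,"travel":[0,0.6,-1],"spin":0}]'
python3 -m handwheel '[{"grip":0.15,"travel":[0,0,-0.8],"spin":0},{"grip":0.15,"travel":[0,0,0],"spin":0},{"grip":0.15,"travel":[0,0,0],"spin":0}]'
python3 - <<'E'
from h import *
im,ct=shot('wrist','w3'); cv2.imwrite('pics/w3c.png',cv2.resize(im[60:270,130:410],(560,420))[...,::-1])
E
```

```text
time_s: 15.0
tcp_pos: [0.5966, -0.0227, 0.1846]
eef_rot: [180.0, 0.0, 175.9]
contact_force: [1.3, 0.4, -0.4]
gripper_width: 0.0371
gripper_force: 0.0
time_s: 15.38
tcp_pos: [0.5956, -0.0232, 0.2029]
eef_rot: [180.0, -0.0, 175.9]
contact_force: [-0.1, -0.3, 0.0]
gripper_width: 0.0372
gripper_force: 0.0
```

View pics/w3c.png

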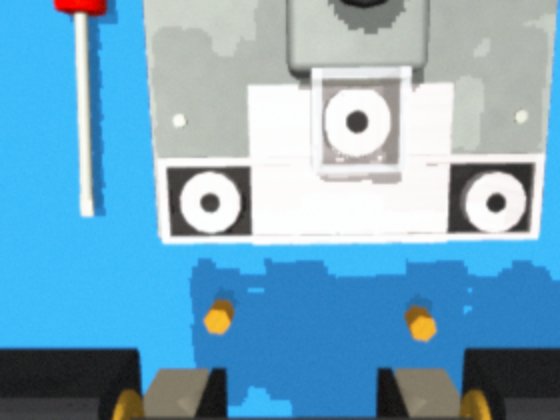

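The pushed spacer, centred at (210,202) in the crop, lies wholly inside the formerly empty bay (167–251), with dark floor on both sides. It appears the same size as the parked spacer, so it sits flat. The channel is clear and nothing else has moved.

```bash
python3 -c "from plant import close_job; print(close_job())"
```

```text
the job is handed in; nothing more can be done
None
```

Done: I pressed the plunger once to its stop, one spacer came out, and I pushed it along the channel until it lay flat in the empty bay, with nothing else visibly moved (about 15.5 s of the 38 s used).

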